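Stroke the feeler pins of a checking fixture down in order

ROBOT

A 6-joint arm with a two-finger parallel gripper is mounted at the origin on the work surface. World frame = base frame: x ahead of the robot, y to its left, z up, the work surface at z = 0. Lengths are in m, angles in degrees, forces in N, time in s.
With the tool pointing down it reaches from about 0.4 to 0.825 m from the base axis. Payload 7 kg.
Tool frame: the origin (TCP) lies between the finger pads; the fingertips stand 19 mm ahead of it and the grasp point (between the pads) is the TCP; z points along the fingers, y is the line along which they close (so a half turn about z gives the same grasp; the last joint's range is limited). The gripper opens to 88 mm and grips with 3 to 60 N. Pads are 19 mm wide; open, the fingers measure 130 mm over their backs; the gripper's body (78 mm by 193 mm) begins 47 mm behind the grasp point.
Start: joints at [86.236, 20.546, 0.682, 0, -70.136, -16.507], TCP at [0.234, 0.633, 0.246] pointing down, gripper open.
Joint ranges: [-176.03, 176.03], [-82.01, 121.73], [-58.28, 71.71], [-173.87, 95.51], [-174.79, -0.11], [-173.66, 173.66]. Speed limits (degrees/s): [136.94, 136.94, 172.46, 180, 180, 180].

INTERFACE

Orientations are given as [roll, pitch, yaw] about the fixed x, y, z axes, in that order (R = Rz(yaw) Ry(pitch) Rx(roll)).
In Python, from plant import r gives the robot as it stands. The module is installed in compiled form; this text tells all that it offers.
- The arm moves only by the shell command python3 -m pendant 'ROWS' [OPENING] [FORCE]. ROWS is JSON, a list of rows, each a list of 6 numbers: the shift along the tool's x, y, z in mm, then the turn, a rotation vector about the tool's x, y, z in rad. In form: [[tx, ty, tz, wx, wy, wz], ...]. A call has 1 to 20 rows; each row is the pose to reach, as a shift and turn from the pose commanded when the call began, along the tool's axes at that moment; what a row does not reach only later rows make up. A row lasts 1/8 s, in which the tool goes at most 62.5 mm and 10.7 degrees, less where a joint would pass 70% of its speed; a pose out of reach is approached as far as the arm can. A call with a gripper value outside its range is refused whole. OPENING is the finger opening in mm, from 0 to 87.6, set as the call begins (- or left out, the last holds). The fingers move at their own pace and stop on an object; FORCE is the grip in N (left out, the last holds). Time passes only in rows, so rows that repeat a pose let the fingers close. It gives the time, the measured TCP pose, the force, the opening and the grip force at its end, in the units of the state.
- r.get_state(): the state, without advancing time (a new reading comes with each control period).
- r.capture(name): name is "side" or "top"; returns the picture (400x640x3 uint8, red, green, blue); there is no depth.
- r.camera_params(name): a dict with "mtx" (3x3 intrinsics, pixels), "distortion" ([k1, k2, p1, p2, k3] as OpenCV has them; the pictures are not rectified), "rvec" (rotation vector, rad) and "tvec" (3), from world to camera coordinates, as OpenCV has them. Camera axes: x right, y down, z forward; pixel columns grow to the right and rows downward; lengths in m; the calibration is good to about 2 mm. A picture is of the moment at which its call begins. camera_params takes no time and is no camera call.
- r.close_job(): hands the job in; it is judged then, once.
The state is a dict: "time_s": time; "joints": joint angles; "qd": joint speeds; "joint_torque": joint torques, N m; "tcp_pos": TCP position; "eef_rot": TCP orientation; "contact_force": force on the tool from outside, world axes, zero at the start; "moment": the same for the moment, N m; "gripper_width": finger opening in m; "gripper_force": force on a finger pad.
Only numpy, scipy, OpenCV 4.12 (cv2) and the standard library are available. Lean on these libraries where they do the work, as an engineer would, in place of code of your own. Each camera call takes 0.05 s, during which the arm holds its last target. There are 200 camera calls.

TASK

Run the tips of the closed fingers lightly along the curved row of five feeler pins on the checking fixture, starting at the end by the square block and finishing at the end by the round datum, so that one after another each pin is pushed down about 6 mm below its fully raised height, none right down to its stop. Pick nothing up, do not push the fixture along the table, leave the other things alone, and finish with the hand clear.

Things in the scene. Friction and masses are not known exactly. Their poses are not given: they have to be found in the camera images.
- fixture: contour checking fixture with its pins, origin at the centre of its underside. Metal, about 3 kg, loose on the table, turned any way round: plate 120 mm (its x) by 250 mm (its y) by 14 mm with a curved rib 34 mm wide, top 36 mm above the table, bowing to its +x (arc radius 130 mm), and five feeler pins 42 mm apart along the rib. Over 25 N on it or its pins is too much
- fixture_mid (a point): centre of the fixture plate's top face, 14 mm above the table, axes of the fixture. At the plate's corners on the hollow side of the row stand two steel datums, tops 36 mm above the table: a SQUARE block (24 mm) at (-40, +100) mm from this point, next to pin 1, and a ROUND one (28 mm across) at (-40, -100) mm, next to pin 5
- pin1_top (a point): top centre of the head of feeler pin 1 (the end pin next to the square block); moves down with the pin. Dark steel, head 30 mm across, a flat cone (28 degrees slope, 7 mm high) on a 2 mm rim. With the pin fully up this top is 60 mm above the table, 24 mm above the rib
- pin1 (a joint): how far pin 1 has been pushed down, m: 0 fully up, 0.014 on its stop. No spring: about 2 N moves it down and it stays where it is left. Starts between 0 and 0.0015
- pin2_top (a point): top centre of the head of feeler pin 2 (number 2 counted from the square block's end); moves down with the pin. Dark steel, head 30 mm across, a flat cone (28 degrees slope, 7 mm high) on a 2 mm rim. With the pin fully up this top is 60 mm above the table, 24 mm above the rib
- pin2 (a joint): how far pin 2 has been pushed down, m: 0 fully up, 0.014 on its stop. No spring: about 2 N moves it down and it stays where it is left. Starts between 0 and 0.0015
- pin3_top (a point): top centre of the head of feeler pin 3 (number 3 counted from the square block's end); moves down with the pin. Dark steel, head 30 mm across, a flat cone (28 degrees slope, 7 mm high) on a 2 mm rim. With the pin fully up this top is 60 mm above the table, 24 mm above the rib
- pin3 (a joint): how far pin 3 has been pushed down, m: 0 fully up, 0.014 on its stop. No spring: about 2 N moves it down and it stays where it is left. Starts between 0 and 0.0015
- pin4_top (a point): top centre of the head of feeler pin 4 (number 4 counted from the square block's end); moves down with the pin. Dark steel, head 30 mm across, a flat cone (28 degrees slope, 7 mm high) on a 2 mm rim. With the pin fully up this top is 60 mm above the table, 24 mm above the rib
- pin4 (a joint): how far pin 4 has been pushed down, m: 0 fully up, 0.014 on its stop. No spring: about 2 N moves it down and it stays where it is left. Starts between 0 and 0.0015
- pin5_top (a point): top centre of the head of feeler pin 5 (the end pin next to the round datum); moves down with the pin. Dark steel, head 30 mm across, a flat cone (28 degrees slope, 7 mm high) on a 2 mm rim. With the pin fully up this top is 60 mm above the table, 24 mm above the rib
- pin5 (a joint): how far pin 5 has been pushed down, m: 0 fully up, 0.014 on its stop. No spring: about 2 N moves it down and it stays where it is left. Starts between 0 and 0.0015
- ring_gauge: Bystander, leave alone: ring gauge, a plain steel ring 32 mm across, 20 mm bore, 14 mm high, standing loose on the fixture's base plate on the hollow side of the row. Origin: centre of the underside
- plug_gauge: Bystander, leave alone: plug gauge, a steel cylinder 18 mm across and 20 mm high, standing loose on the base plate beside the ring. Origin: centre of the underside
- bored_block: Bystander, leave alone: aluminium workpiece, 60 x 90 x 70 mm high, with a window through it, loose on the table to the robot's left. Origin: centre of the underside
- ball_stand: Bystander, leave alone: reference ball, white, 28 mm, on a dark stand, 114 mm high in all, foot 68 mm across, loose on the table to the robot's right. Origin: centre of the underside
- jar: Bystander, leave alone: jar with black cap, 52 mm across, 70 mm high, loose on the table to the left. Origin: centre of the underside
- driver: Bystander, leave alone: screwdriver lying loose on the table to the right. Origin: along its handle

How it is judged:
By the outcome, as a careful person would: the job done as asked, in the order asked, and still so for the second after the job is handed in, with the robot touching nothing.
It also fails if it takes over 40 s, if anything falls off the work surface, if the arm or the gripper's body presses on something with over 40 N, if the wrist force passes 120 N, or if a joint passes its speed limit or range.

## Working session

There is one attempt and no reset: what is moved stays moved. The work goes in short steps, Python scripts to look and compute and a shell command to move; the robot and the scene stay as the last step left them, time stands still between calls to the robot, and variables do not carry over. Pictures are saved under pics/ and viewed, at most 10 in all, crops included, and the job is handed in when it is done.

```bash
mkdir -p pics; python3 - <<'E'
from plant import r
import cv2
for n in("side","top"):
    cv2.imwrite(f"pics/{n}0.png",r.capture(n)[:,:,::-1]); p=r.camera_params(n); print(n,p)
s=r.get_state(); print(s)
E
```

```text
side {'mtx': array([[371.29886357,   0.        , 319.15704573],
       [  0.        , 371.29886357, 196.89746611],
       [  0.        ,   0.        ,   1.        ]]), 'distortion': array([-0.0828717,  0.       ,  0.       ,  0.       ,  0.       ]), 'rvec': array([ 0.30760731, -2.84194164,  1.14143785]), 'tvec': array([0.54342942, 0.1120244 , 1.02654908])}
top {'mtx': array([[489.20246722,   0.        , 317.4203114 ],
       [  0.        , 489.20246722, 193.02690852],
       [  0.        ,   0.        ,   1.        ]]), 'distortion': array([-0.07501681,  0.        ,  0.        ,  0.        ,  0.        ]), 'rvec': array([ 2.14425151, -2.10165197,  0.2003171 ]), 'tvec': array([-0.02156231,  0.55306576,  1.44017559])}
{'time_s': 0.1, 'joints': array([ 8.62364280e+01,  2.05864038e+01,  6.39259649e-01, -1.79671282e-02,
       -7.01344899e+01, -1.65075047e+01]), 'qd': array([-0.12947562, -0.16963513,  0.17042838,  0.04779717,  0.07980459,
        0.11683511]), 'joint_torque': array([-8.14312807e-04, -5.84162879e+01,  2.93752849e+01,  7.01546788e+00,
        1.01720323e-02, -4.87696207e-05]), 'tcp_pos': array([0.23373565, 0.63281225, 0.24472788]), 'eef_rot': array([ 1.79916931e+02, -7.00271918e-03, -2.02771891e+01]), 'contact_force': array([-0.4543363 , -0.49238694, -1.15403108]), 'moment': array([-0.03609423,  0.00700611,  0.00751094]), 'gripper_force': 0.0, 'gripper_width': 0.08776781861625149}
```

View pics/top0.png

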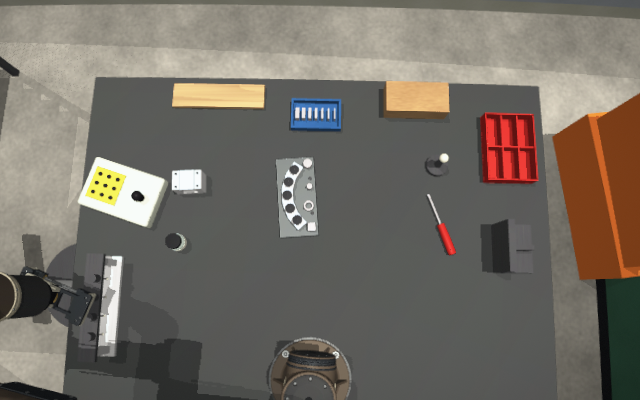

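View pics/side0.png

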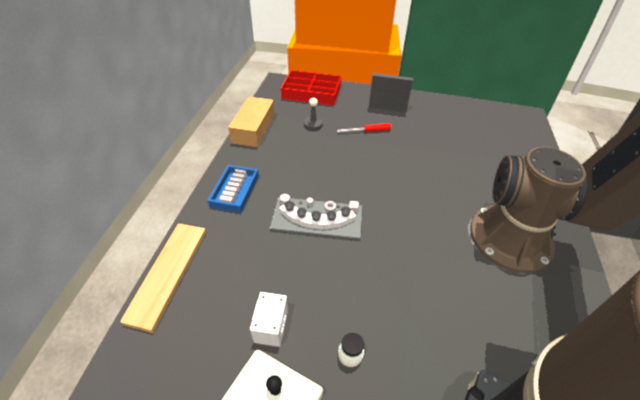

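The top view shows the fixture at about (297,197). The square block is at (312,226), the robot end, and the round datum is at (308,162). The five dark pins bow to the left (+y). I'll zoom in and measure.

```bash
cat > h.py <<'E'
from plant import r
import cv2, numpy as np
def ray(n,uv,z):
    p=r.camera_params(n); R=cv2.Rodrigues(p["rvec"])[0]; C=-R.T@p["tvec"]
    q=cv2.undistortPoints(np.array(uv,float).reshape(-1,1,2),p["mtx"],p["distortion"])[:,0]
    d=np.c_[q,np.ones(len(q))]@R
    return C+d*((z-C[2])/d[:,2])[:,None]
def proj(n,X):
    p=r.camera_params(n); return cv2.projectPoints(np.array(X,float).reshape(-1,1,3),p["rvec"],p["tvec"],p["mtx"],p["distortion"])[0][:,0]
E
python3 - <<'E'
from h import *
im=cv2.imread("pics/top0.png"); c=im[145:250,262:335]
a=cv2.resize(c,None,fx=5.5,fy=5.5,interpolation=cv2.INTER_CUBIC)
im2=cv2.imread("pics/side0.png"); d=cv2.resize(im2[180:245,262:372],(396,234),interpolation=cv2.INTER_CUBIC)
b=np.zeros((a.shape[0],a.shape[1]+396,3),np.uint8);b[:,:a.shape[1]]=a;b[:234,a.shape[1]:]=d
cv2.imwrite("pics/z.png",b)
for n,I,(x0,x1,y0,y1) in(("top",im,(272,325,150,242)),("side",im2,(268,366,186,240))):
    g=cv2.cvtColor(I,cv2.COLOR_BGR2GRAY)[y0:y1,x0:x1]
    for t,lo,hi in(("dark",0,48),("bright",175,255)):
        m=cv2.inRange(g,lo,hi); k,l,s,ce=cv2.connectedComponentsWithStats(m)
        for i in range(1,k):
            if 6<s[i,4]<400: print(n,t,s[i,4],ce[i]+[x0,y0],s[i,2:4])
g=cv2.cvtColor(im,cv2.COLOR_BGR2GRAY); print(g[197,270:325]); 
E
```

```text
top bright 62 [307.12903226 162.35483871] [ 9 10]
top bright 351 [290.68376068 191.76923077] [21 62]
top bright 26 [309.  185.5] [5 6]
top bright 53 [308.43396226 205.        ] [10 11]
top bright 62 [300.62903226 223.59677419] [13 13]
top bright 68 [311.29411765 226.07352941] [8 9]
side bright 74 [284.05405405 197.33783784] [12  8]
side bright 34 [309.29411765 199.70588235] [8 6]
side bright 84 [329.53571429 204.98809524] [14  9]
side bright 73 [353.45205479 204.28767123] [11  8]
side bright 7 [321.         207.85714286] [3 4]
side bright 157 [283.28025478 223.39490446] [37 22]
[ 91  91  90  90  90  90  88  63 159 155 152 110 189 108  72  72  74  74
  75  75  86 181 247 162 131 133 155 154 155 154 155 154 154 154 155 155
 154 155 155 154 155 154 155 154 154 152  67  86  91  91  91  91  91  90
  90]
```

View pics/z.png

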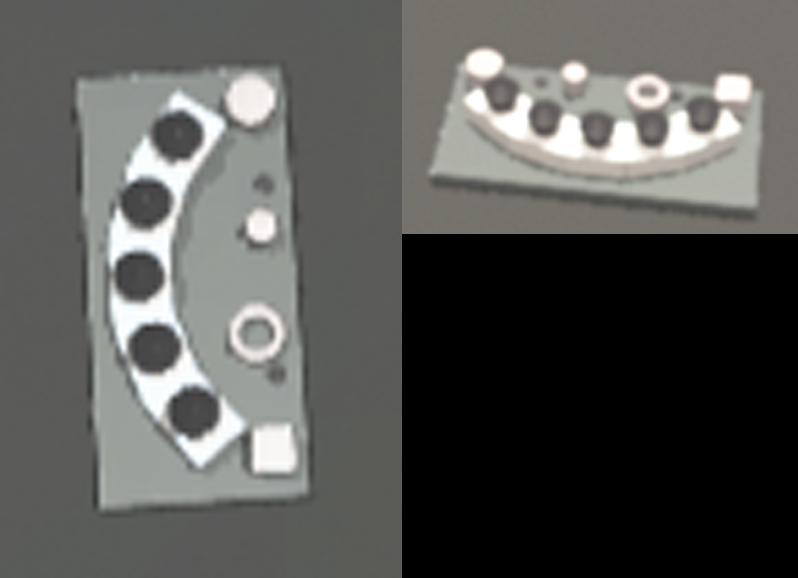

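The crop shows five dark heads, pin 1 at crop (194,411) by the square block through to pin 5 at (178,136) by the round datum. I'll get exact centroids, and check heights using both views.

```bash
cat > meas.py <<'E'
from h import *
def heads(n,img,x0,y0,x1,y1,seeds,rad):
    g=cv2.GaussianBlur(cv2.resize(cv2.cvtColor(img,cv2.COLOR_BGR2GRAY)[y0:y1,x0:x1],None,fx=6,fy=6,interpolation=cv2.INTER_CUBIC),(0,0),1.5)
    m=cv2.morphologyEx(cv2.inRange(g,0,105),cv2.MORPH_OPEN,cv2.getStructuringElement(2,(25,25)) if n=="top" else np.ones((9,9)))
    k,l,s,ce=cv2.connectedComponentsWithStats(m)
    out=[]
    for sd in seeds:
        q=(ce+.5)/6-.5+[x0,y0]; i=1+np.argmin(np.linalg.norm(q[1:]-sd,axis=1)); out.append(q[i]); print(n,q[i].round(2),s[i,2:]/[6,6,36])
    return np.array(out)
E
python3 - <<'E'
from meas import *
sd=np.array([(194,411),(154,348),(139,276),(146,203),(178,136)])/5.5+[262,145]
t=heads("top",cv2.imread("pics/top0.png"),275,155,320,240,sd,6)
P=ray("top",t,.0535); print(P.round(4)); print(np.linalg.norm(np.diff(P,axis=0),axis=1))
s2=np.array([(704,110),(654,124),(598,127),(545,117),(501,92)])-[402,0]; s2=s2/3.6+[262,180]
print("proj side",proj("side",P).round(1)); print("side seen",s2.round(1))
D=ray("top",[(307.1,162.35),(311.3,226.07)],.036); print(D)
# circle fit
from scipy.optimize import least_squares
f=least_squares(lambda c:np.hypot(*(P[:,:2]-c[:2]).T)-c[2],[.6,-.1,.13]).x; print(f)
# model: 42mm arc, R=.13, incl. datums relative to plate
a=np.array([2,1,0,-1,-2])*.042/.13; 
def mod(v):
    x,y,th,ax=v; L=np.r_[np.c_[ax+.13*np.cos(a)-.13,.13*np.sin(a)],[[-.04,-.1],[-.04,.1]]]
    c,s=np.cos(th),np.sin(th); return L@np.array([[c,s],[-s,c]])+[x,y]
M=np.r_[P[:,:2],D[:,:2]]
o=least_squares(lambda v:(mod(v)-M).ravel(),[.63,.05,1.57,.04]); print(o.x,np.degrees(o.x[2])); print(mod(o.x).round(4)); print((mod(o.x)-M).round(4))
E
```

```text
top [296.7  219.41] [ 8.66666667  8.66666667 57.47222222]
top [289.56 207.79] [ 8.83333333  8.33333333 57.77777778]
top [286.68 194.71] [ 8.5         8.16666667 55.47222222]
top [287.94 181.44] [ 8.83333333  8.5        56.94444444]
top [293.65 169.15] [ 8.66666667  8.16666667 54.66666667]
[[0.4709 0.0504 0.0535]
 [0.5059 0.0731 0.0535]
 [0.546  0.0831 0.0535]
 [0.5874 0.0805 0.0535]
 [0.6264 0.0641 0.0535]]
[0.04168344 0.0413666  0.04148353 0.0422816 ]
proj side [[345.9 209.7]
 [331.8 213.6]
 [316.6 213.9]
 [301.9 210.6]
 [289.6 204. ]]
side seen [[345.9 210.6]
 [332.  214.4]
 [316.4 215.3]
 [301.7 212.5]
 [289.5 205.6]]
[[0.65326449 0.02371356 0.036     ]
 [0.45364485 0.00616763 0.036     ]]
[ 0.55777887 -0.04631036  0.13008351]
[0.54904021 0.05470419 1.66150847 0.02880675] 95.19742317257466
[[0.4709 0.0502]
 [0.5059 0.073 ]
 [0.5464 0.0834]
 [0.5881 0.0804]
 [0.6268 0.0644]
 [0.6523 0.0239]
 [0.4531 0.0058]]
[[ 0.     -0.0002]
 [ 0.0001 -0.0001]
 [ 0.0004  0.0003]
 [ 0.0007 -0.0001]
 [ 0.0004  0.0002]
 [-0.001   0.0002]
 [-0.0006 -0.0004]]
```

The fit is sub-millimetre and agrees with the side view. Next I'll work out the tool-frame shift to above pin 1, with tool y along the radial direction.

```bash
cat > go.py <<'E'
from h import *
from scipy.spatial.transform import Rotation as Ro
C=np.array([.5578,-.0463]); 
def path(deg,z,rad=.13): # deg: tool angle a about arc centre (pin1=+37.0 .. pin5=-37.0)
    t=np.radians(95.2+deg); c0=np.array([.54904,.05470])+(.028807-.13)*np.array([np.cos(np.radians(95.2)),np.sin(np.radians(95.2))])
    return np.r_[c0+rad*np.array([np.cos(t),np.sin(t)]),z],5.2+deg
def rows(ref_pos,ref_yaw,targets): # pose reference is the COMMANDED pose, tool down
    R=Ro.from_euler("xyz",[180,0,ref_yaw],degrees=True)
    for p,y in targets:
        v=R.inv().apply(np.array(p)-ref_pos)*1000; w=(R.inv()*Ro.from_euler("xyz",[180,0,y],degrees=True)).as_rotvec()
        print([*v.round(1).tolist(),*w.round(3).tolist()])
E
python3 - <<'E'
from go import *
for d in (37,18.5,0,-18.5,-37): print(path(d,.06))
rows(np.array([.234,.633,.246]),-20.27,[path(37.03,.12)])
E
```

```text
(array([0.47088771, 0.05022807, 0.06      ]), 42.2)
(array([0.50595817, 0.07295961, 0.06      ]), 23.7)
(array([0.54642915, 0.08338844, 0.06      ]), 5.2)
(array([0.58811785, 0.08043672, 0.06      ]), -13.3)
(array([0.62671564, 0.06440952, 0.06      ]), -31.8)
[424.1, 464.7, 126.0, -0.0, 0.0, -1.091]
```

```bash
python3 -m pendant '[[424,464.5,0,0,0,-1.091],[424,464.5,0,0,0,-1.091],[424,464.5,0,0,0,-1.091],[424,464.5,0,0,0,-1.091],[424,464.5,0,0,0,-1.091],[424,464.5,0,0,0,-1.091],[424,464.5,0,0,0,-1.091],[424,464.5,0,0,0,-1.091],[424,464.5,0,0,0,-1.091],[424,464.5,0,0,0,-1.091],[424,464.5,0,0,0,-1.091],[424,464.5,0,0,0,-1.091],[424,464.5,0,0,0,-1.091],[424,464.5,50,0,0,-1.091],[424,464.5,100,0,0,-1.091],[424,464.5,126,0,0,-1.091],[424,464.5,126,0,0,-1.091],[424,464.5,126,0,0,-1.091],[424,464.5,126,0,0,-1.091],[424,464.5,126,0,0,-1.091]]' 0 10; python3 - <<'E'
from h import *
cv2.imwrite("pics/s1.png",r.capture("side")[:,:,::-1][100:300,200:440].repeat(3,0).repeat(3,1)); s=r.get_state(); print(s)
E
```

```text
time_s: 2.6
tcp_pos: [0.4712, 0.0509, 0.1206]
eef_rot: [180.0, -0.1, 42.2]
contact_force: [-0.8, -0.2, -0.6]
gripper_width: 0.0
gripper_force: 0.0
{'time_s': 2.65, 'joints': array([ 3.00308772e+01,  8.75294940e+00, -3.38786197e+01,  1.35327593e-03,
       -4.72756023e+01,  1.02204543e+02]), 'qd': array([-0.17641869,  0.25160378, -0.20871956, -0.00317262,  0.09869466,
       -0.06004666]), 'joint_torque': array([ 9.48500005e-02, -3.55536819e+01,  2.30825382e+01,  5.38777247e+00,
        6.97639631e-02, -1.07946187e-03]), 'tcp_pos': array([0.47105057, 0.05075203, 0.1203687 ]), 'eef_rot': array([ 1.79979403e+02, -9.05201505e-02,  4.22363541e+01]), 'contact_force': array([ 1.33382125, -0.92348767, -0.30647612]), 'moment': array([-0.10045773, -0.06291333,  0.04492277]), 'gripper_force': 0.0, 'gripper_width': 0.0008192546459368221}
```

View pics/s1.png

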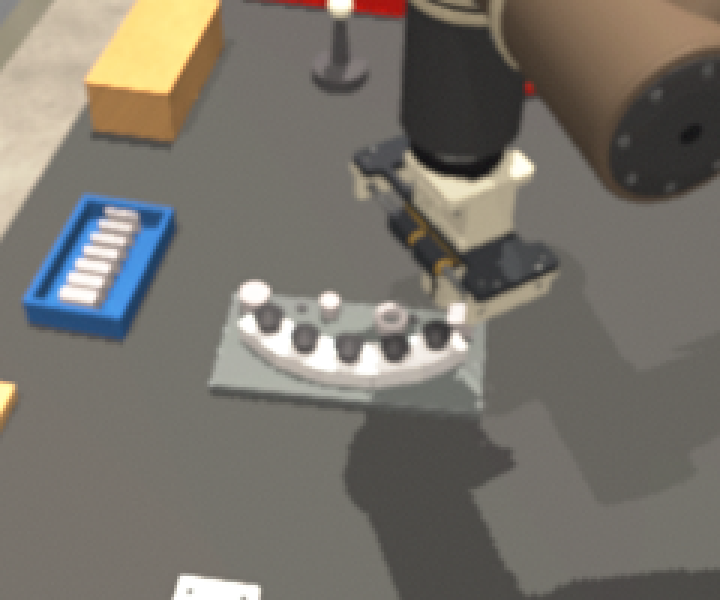

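The view shows the closed gripper with its tips around crop (450,310), i.e. full pixel (350,203), beside or above pin 1. I'll check this by projection and crop in tight.

```bash
python3 - <<'E'
from h import *
print(proj("side",[[.471,.0507,.1204],[.471,.0507,.1014],[.471,.0507,.1674]]))
t=r.capture("top")[:,:,::-1]; s=r.capture("side")[:,:,::-1]
print(proj("top",[[.471,.0507,.1204],[.471,.0507,.1014]]))
f=lambda c:cv2.resize(c,(400,400),interpolation=cv2.INTER_CUBIC)
cv2.imwrite("pics/z2.png",np.hstack([f(s[160:230,310:380]),f(t[150:250,250:350])]))
E
```

```text
[[347.57289577 192.64707211]
 [347.06529933 197.66754945]
 [348.88832474 179.59685109]]
[[295.69490292 216.25095295]
 [295.96457838 217.16157754]]
```

View pics/z2.png

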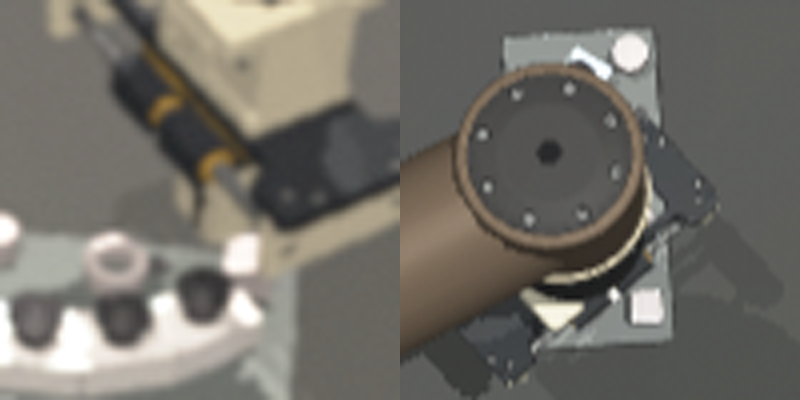

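The tip position is consistent with the projection. I'll descend close, then step down and feel for contact.

```bash
python3 -m pendant '[[0,0,15,0,0,0],[0,0,30,0,0,0],[0,0,37,0,0,0],[0,0,38,0,0,0],[0,0,38,0,0,0],[0,0,38,0,0,0],[0,0,38,0,0,0]]' | grep -E 'pos|force:'
for i in 1 2; do python3 -m pendant '[[0,0,0,0,0,0]]' | grep -E 'tcp|tact'; done
for i in 1 2 3 4 5; do python3 -m pendant '[[0,0,0.5,0,0,0],[0,0,1,0,0,0]]'| grep -E 'tcp|tact';done
```

```text
tcp_pos: [0.4709, 0.0507, 0.0819]
contact_force: [0.1, 0.8, -1.0]
gripper_force: 0.0
tcp_pos: [0.4707, 0.0506, 0.0817]
contact_force: [0.5, 0.7, -0.4]
tcp_pos: [0.4707, 0.0506, 0.0817]
contact_force: [0.9, -1.0, -0.3]
tcp_pos: [0.4707, 0.0505, 0.0805]
contact_force: [0.8, 0.1, 0.6]
tcp_pos: [0.4707, 0.0505, 0.0795]
contact_force: [0.2, 0.1, -0.8]
tcp_pos: [0.4707, 0.0505, 0.0786]
contact_force: [-0.8, 0.5, 2.2]
tcp_pos: [0.4707, 0.0506, 0.0776]
contact_force: [-1.5, -0.3, 1.7]
tcp_pos: [0.4707, 0.0505, 0.0765]
contact_force: [-0.3, -0.0, 2.2]
```

Contact came at TCP z of about 0.079, so the tip was at 60 mm as expected. I'll press pin 1 to 6 mm and compute the segment rows, which are the same in the tool frame for every pin-to-pin step.

```bash
python3 -m pendant '[[0,0,0.8,0,0,0],[0,0,1.6,0,0,0],[0,0,2.4,0,0,0],[0,0,3.2,0,0,0],[0,0,3.2,0,0,0],[0,0,3.2,0,0,0]]'| grep -E 'tcp|tact'
python3 - <<'E'
from go import *
p,y=path(37.03,.07)
D=18.51*np.arange(1,9)/8; Z=[0,.0012,.0022,.0022,.0022,.0012,0,0]
rows(p,y,[path(37.03-d,.07+z) for d,z in zip(D,Z)])
E
```

```text
tcp_pos: [0.4707, 0.0506, 0.0733]
contact_force: [0.5, 0.2, -0.2]
[5.2, 0.1, 0.0, 0.0, -0.0, 0.04]
[10.5, 0.4, -1.2, 0.0, -0.0, 0.081]
[15.7, 1.0, -2.2, -0.0, -0.0, 0.121]
[20.9, 1.7, -2.2, -0.0, -0.0, 0.162]
[26.1, 2.6, -2.2, -0.0, -0.0, 0.202]
[31.2, 3.8, -1.2, 0.0, -0.0, 0.242]
[36.3, 5.2, 0.0, -0.0, -0.0, 0.283]
[41.3, 6.7, 0.0, -0.0, -0.0, 0.323]
```

```bash
python3 -m pendant '[[5.2,0.1,0.2,0,0,0.04],[10.5,0.4,-1.2,0,0,0.081],[15.7,1,-2.2,0,0,0.121],[20.9,1.7,-2.2,0,0,0.162],[26.1,2.6,-2.2,0,0,0.202],[31.2,3.8,-1.2,0,0,0.242],[36.3,5.2,0.2,0,0,0.283],[41.3,6.7,0.2,0,0,0.323],[41.3,6.7,0.2,0,0,0.323]]'
python3 -c "from go import *;print(path(18.52,.073))"
```

```text
time_s: 7.0
tcp_pos: [0.5059, 0.0734, 0.073]
eef_rot: [180.0, 0.0, 23.7]
contact_force: [-0.9, -0.0, -0.2]
gripper_width: 0.0006
gripper_force: 0.0
(array([0.50591662, 0.07294136, 0.073     ]), 23.72)
```

On track at pin 2. I'll carry on along the row.

```bash
for i in 1 2 3; do python3 -m pendant '[[5.2,0.1,0,0,0,0.04],[10.5,0.4,-1.2,0,0,0.081],[15.7,1,-2.2,0,0,0.121],[20.9,1.7,-2.2,0,0,0.162],[26.1,2.6,-2.2,0,0,0.202],[31.2,3.8,-1.2,0,0,0.242],[36.3,5.2,0,0,0,0.283],[41.3,6.7,0,0,0,0.323],[41.3,6.7,0,0,0,0.323]]' | grep -E 'tcp|tact'; python3 -c "
from h import *
cv2.imwrite('pics/q$i.png',r.capture('side')[:,:,::-1])"; done
```

```text
tcp_pos: [0.5472, 0.0841, 0.0732]
contact_force: [0.6, 0.6, 0.2]
tcp_pos: [0.5888, 0.0809, 0.0731]
contact_force: [-0.2, 0.0, -0.7]
tcp_pos: [0.6272, 0.0646, 0.0731]
contact_force: [-0.7, 0.1, -0.3]
```

```bash
python3 -m pendant '[[0,0,-5,0,0,0],[0,0,-20,0,0,0],[0,0,-60,0,0,0],[0,0,-110,0,0,0],[0,0,-150,0,0,0],[0,50,-150,0,0,0],[0,110,-150,0,0,0],[0,170,-150,0,0,0],[0,230,-150,0,0,0],[0,280,-150,0,0,0],[0,280,-150,0,0,0],[0,280,-150,0,0,0]]'
python3 - <<'E'
from h import *
a=cv2.imread("pics/side0.png")[180:245,262:372]; s=r.capture("side")[:,:,::-1]; t=r.capture("top")[:,:,::-1]
cv2.imwrite("pics/top9.png",t)
f=lambda c,w,h:cv2.resize(c,(w,h),interpolation=cv2.INTER_CUBIC)
cv2.imwrite("pics/z3.png",np.vstack([np.hstack([f(a,400,236),f(s[180:245,262:372],400,236)]),f(np.hstack([cv2.imread("pics/top0.png")[145:250,240:390],t[145:250,240:390]]),800,280)]))
E
```

```text
time_s: 12.02
tcp_pos: [0.4795, -0.1732, 0.2243]
eef_rot: [-179.9, -0.1, -31.8]
contact_force: [0.4, -0.0, 0.3]
gripper_width: 0.0004
gripper_force: 0.0
```

View pics/z3.png

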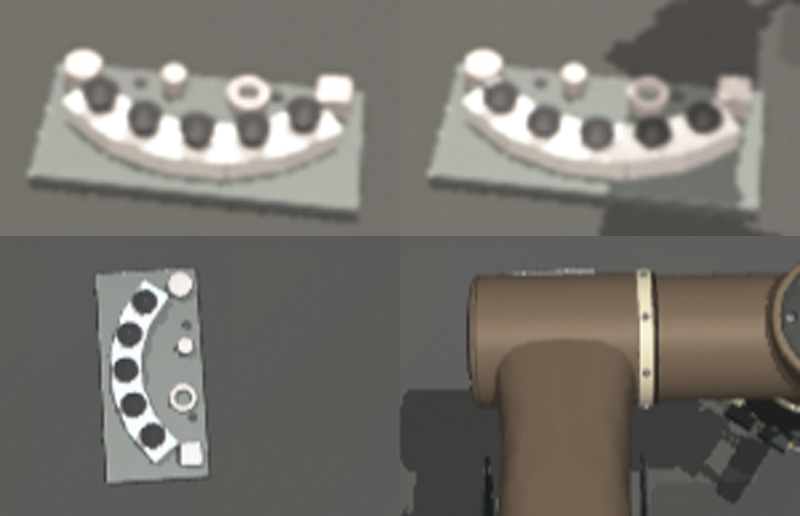

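Side view before (left) and after (right): all five heads sit lower by about 4–5 crop px (about 6 mm). The plate outline, ring and plug are unmoved. The arm hides the fixture in the top view, but it is well clear.

```bash
python3 -c "
from plant import r
print(r.close_job())"
```

```text
the job is handed in; nothing more can be done
None
```

I pressed the five pins in order from the square block to the round datum, each to about 6 mm (5.7–6.0 mm by tip height). In the side view the fixture and gauges had not moved; the hand finished clear and the job was handed in at about 12 s.

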